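# Park the notched tile cutter in its keyed dock

### The job

Put the tile cutter that has a notched corner back into the wooden dock, turned so that its notch goes round the block in the dock's corner, and lowered, not dropped, until it sits flat on the dock's floor. Leave the full square cutter where it is.

Things in the scene. Friction and masses are not known exactly. Their poses are not given: they have to be found in the camera images.
- notched_cutter: Tile cutter, 0.24 to 0.42 kg: 92-mm square steel band 28 mm deep with a flush plywood top and, upright at its centre, a square wooden grip 24 x 24 mm, 29 to 71 mm above the underside, sides parallel to the cutter's. Its +x +y corner is cut away: a 34 x 34 mm notch, full depth. Stands on the table at any yaw. Origin: centre of the underside of the full square; z up.
- dock: Wooden tray fixed to the table: pocket 108 x 108 mm, walls 14 mm thick, rim 26 mm and pocket floor 6 mm above the table. A 26 x 26 mm block as high as the rim fills the pocket's +x +y corner. The notched cutter fits, 8 mm to spare each side, only with its x and y axes pointing like the dock's. Origin: centre of the underside; z up.
- square_cutter: Tile cutter, 0.24 to 0.42 kg: 92-mm square steel band 28 mm deep with a flush plywood top and, upright at its centre, a square wooden grip 24 x 24 mm, 29 to 71 mm above the underside, sides parallel to the cutter's. All four corners whole; does not fit the dock. Origin: centre of the underside; z up.
Not all that is in view belongs to the job. Leave any green look-alike of the notched_cutter alone.

How it is judged:
By the outcome, as a careful person would: the job done as asked, in the order asked, and still so for the second after the job is handed in, with the robot touching nothing.
It also fails if it takes over 38 s, if anything falls off the work surface, if the arm or the gripper's body presses on something with over 40 N, if the wrist force passes 120 N, or if a joint passes its speed limit or range.

### The arm

A 6-joint arm with a two-finger parallel gripper is mounted at the origin on the work surface. World frame = base frame: x ahead of the robot, y to its left, z up, the work surface at z = 0. Lengths are in m, angles in rad, forces in N, time in s.
With the tool pointing down it reaches from about 0.3 to 0.875 m from the base axis. Payload 6.4 kg.
Tool frame: the origin (TCP) lies at the very end of the fingers, on their centre line; the grasp point (between the pads) lies 19 mm behind it; z points along the fingers, y is the line along which they close (so a half turn about z gives the same grasp; the last joint's range is limited). The gripper opens to 85 mm and grips with 20 to 120 N. Pads are 22 mm wide; open, the fingers measure 114 mm over their backs; the gripper's body (76 mm by 85 mm) begins 54 mm behind the grasp point. The pads swing forward as they close: fully open they stand 13 mm farther back than shut.
Start: joints at [0.998, 0.181, 1.607, -0, 1.354, -0.206], TCP at [0.206, 0.537, 0.196] pointing down, gripper open.
Joint ranges: [-2.99, 2.99], [-0.89, 2.07], [0.3, 2.58], [-1.14, 4.28], [0, 2.63], [-3.12, 3.12]. Speed limits (rad/s): [2.57, 2.57, 3.01, 3.14, 3.14, 3.14].

### API

Orientations are given as a unit quaternion [w, x, y, z].
In Python, from bench import ctrl gives the robot as it stands.
- The arm moves only by the tool jog_arm, never from a script. Its argument "series" is a list that holds one entry, the list of rows, each a list of 7 numbers: the shift along the tool's x, y, z in mm, then the turn, a rotation vector about the tool's x, y, z in rad, then the finger opening in mm, from 0 to 85.4. In form: [[[tx, ty, tz, rx, ry, rz, gripper], ...]]. A call has exactly 10 rows; each row shifts and turns the commanded pose from where the row before left it, along the tool's axes as they then stand; what a row does not reach is not made up. A row lasts 1/10 s, in which the tool goes at most 50 mm and 8.59 degrees, less where a joint would pass 70% of its speed; a pose out of reach is approached as far as the arm can. A call with a gripper value outside its range is refused whole. The fingers move at their own pace and stop on an object; the grip force is fixed at half the most. Time passes only in rows, so rows that do not move let the fingers close, or fill a call up. It gives the time, the measured TCP pose, the force, the opening and the grip force at its end, in the units of the state.
- ctrl.get_obs(): the state, without advancing time (a new reading comes with each control period).
- ctrl.camera(name): name is "scene" or "top"; returns a dict with "frame" (420x560x3 uint8, blue, green, red), "z_map" (420x560 float32, m along the optical axis (not along the pixel's ray), 0 where there is no reading), "fx", "fy", "cx", "cy" (pixels), "xyz" and "rotation" of the camera in the world. Camera axes: x right, y down, z forward; pixel columns grow to the right and rows downward; lengths in m; the calibration is good to about 2 mm. A picture is of the moment at which its call begins.
- ctrl.hand_in(): hands the job in; it is judged then, once.
The state is a dict: "time_s": time; "q": joint angles; "dq": joint speeds; "joint_efforts": joint torques, N m; "eef_pos": TCP position; "eef_rot": TCP orientation; "wrist_force": force on the tool from outside, world axes, zero at the start; "torque": the same for the moment, N m; "opening": opening from 0.0 (shut) to 1.0 (fully open); "grasp_force": force on a finger pad.
Only numpy, scipy, OpenCV 4.12 (cv2) and the standard library are available. Lean on these libraries where they do the work, as an engineer would, in place of code of your own. Each camera call takes 0.05 s, during which the arm holds its last target. There are 200 camera calls.

## Working session

There is one attempt and no reset: what is moved stays moved. The work goes in short steps, Python scripts to look and compute and a tool call to move; the robot and the scene stay as the last step left them, time stands still between calls to the robot, and variables do not carry over. Pictures are saved under pics/ and viewed, at most 10 in all, crops included, and the job is handed in when it is done.

Besides the shell and the picture viewer there is one more tool, called after "Request:" in YAML: its name, and indented under it one key for each argument. jog_arm: Moves the arm, as the interface text tells. Its arguments: {"type":"object","properties":{"series":{"type":"array"}},"required":["series"]}

```bash
mkdir -p pics; python3 - <<'E'
from bench import ctrl
import cv2,numpy as np
for n in("scene","top"):
    c=ctrl.camera(n); cv2.imwrite(f"pics/{n}0.png",c["frame"]); np.savez(f"{n}0.npz",**c)
    print(n,c["fx"],c["fy"],c["cx"],c["cy"],c["xyz"],np.round(c["rotation"],4).tolist())
o=ctrl.get_obs(); print(o)
E
```

```text
scene 482.3635433946674 482.3635433946674 275.2245048918602 204.84298502691573 [1.09195139 0.03054091 0.78746056] [-0.2034, 0.6469, 0.7029, -0.2146]
top 498.83381407478043 498.83381407478043 276.18106614148763 202.5552270552294 [ 0.34256759 -0.0140342   1.16292314] [-0.0784, 0.7332, -0.6716, 0.0725]
{'time_s': 0.1, 'q': array([ 9.97726530e-01,  1.81488901e-01,  1.60789253e+00, -1.92317109e-05,
        1.35376353e+00, -2.06372933e-01]), 'dq': array([-0.00012201, -0.00239297, -0.00221794,  0.00116678, -0.00116886,
       -0.00051667]), 'joint_efforts': array([ 3.07265154e-04, -4.45874226e+01, -3.52244353e+01, -4.03304412e-04,
        4.07006228e-03, -5.73274761e-07]), 'eef_pos': array([0.2058907 , 0.53630314, 0.19556929]), 'eef_rot': array([-2.86198707e-04,  1.82320799e-01,  9.83238793e-01, -7.21517786e-04]), 'wrist_force': array([-0.50149958, -0.03927876, -0.03737566]), 'torque': array([ 0.05909879, -0.03687577,  0.010802  ]), 'grasp_force': 0.0, 'opening': 0.9985354032033766}
```

View pics/scene0.png

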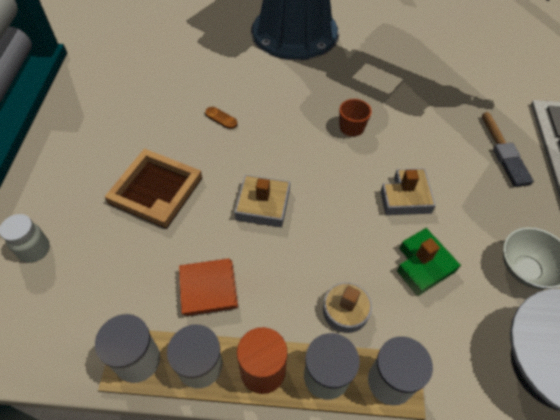

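View pics/top0.png

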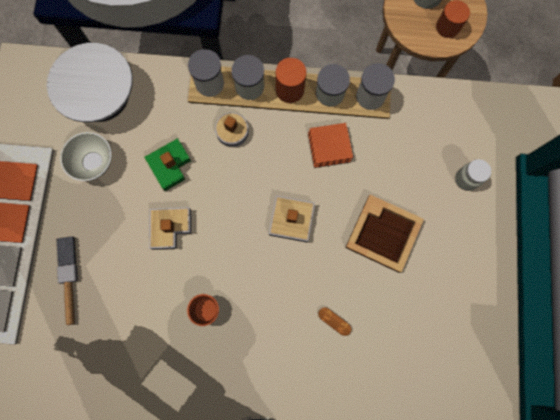

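Scene: candidates in the top view are the notched plywood cutter (170,228), the whole square cutter (292,218), the green notched look-alike (168,163) and a round cutter (231,127). I choose (170,228), because it is plywood with one corner missing at about (185,240). The dock is at (385,233) with its block near (372,212). A close crop will check the choice.

```bash
cat > h.py <<'E'
import cv2,numpy as np
from scipy.spatial.transform import Rotation as R
def load(n): return dict(np.load(n+".npz"))
def rot(c): return R.from_quat(c["rotation"],scalar_first=True).as_matrix()
def ray(c,uv):
    uv=np.atleast_2d(uv).astype(float)
    d=np.c_[(uv[:,0]-c["cx"])/c["fx"],(uv[:,1]-c["cy"])/c["fy"],np.ones(len(uv))]
    return d@rot(c).T
def plane(c,uv,z):
    d=ray(c,uv); return c["xyz"]+d*((z-c["xyz"][2])/d[:,2])[:,None]
def proj(c,p):
    q=(np.atleast_2d(p)-c["xyz"])@rot(c); return np.c_[c["fx"]*q[:,0]/q[:,2]+c["cx"],c["fy"]*q[:,1]/q[:,2]+c["cy"]]
def tri(c1,u1,c2,u2):
    a,b=ray(c1,u1)[0],ray(c2,u2)[0]; t=np.linalg.lstsq(np.c_[a,-b],c2["xyz"]-c1["xyz"],rcond=None)[0]
    p,q=c1["xyz"]+t[0]*a,c2["xyz"]+t[1]*b; return (p+q)/2,np.linalg.norm(p-q)
E
python3 - <<'E'
from h import *
t,s=load("top0"),load("scene0")
A=cv2.resize(t["frame"][190:280,130:430],None,fx=2.66,fy=2.66,interpolation=cv2.INTER_CUBIC)
B=cv2.resize(s["frame"][140:240,100:450],None,fx=2.28,fy=2.28,interpolation=cv2.INTER_CUBIC)
w=max(A.shape[1],B.shape[1]); f=lambda i:cv2.copyMakeBorder(i,0,0,0,w-i.shape[1],cv2.BORDER_CONSTANT)
cv2.imwrite("pics/crop0.png",np.vstack([f(A),f(B)]))
for n,uv in dict(notched=(170,228),square=(292,218),green=(168,163),dock=(385,233)).items():
    print(n,plane(t,uv,0.03).round(3), t["frame"][uv[1],uv[0]])
for p in [(160,240),(156,215),(290,230),(280,210)]: print(p,t["z_map"][p[1],p[0]], cv2.cvtColor(t["frame"][p[1]:p[1]+1,p[0]:p[0]+1],cv2.COLOR_BGR2HSV)[0,0])
E
```

```text
notched [[0.507 0.244 0.03 ]] [27 55 93]
square [[ 0.555 -0.033  0.03 ]] [ 41  83 134]
green [[0.661 0.27  0.03 ]] [13 28 53]
dock [[ 0.539 -0.249  0.03 ]] [14 28 57]
(160, 240) 1.1436992 [ 21 108 191]
(156, 215) 1.1589108 [ 18 112 187]
(290, 230) 1.1504183 [ 18 112 182]
(280, 210) 1.158278 [ 18 115 184]
```

View pics/crop0.png

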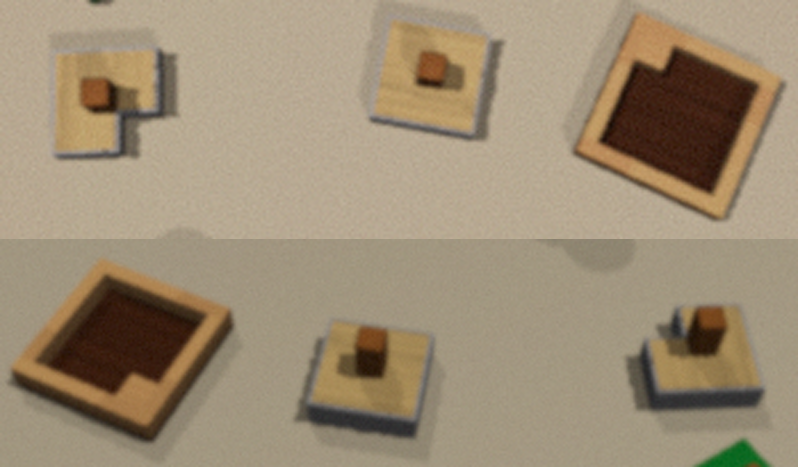

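The crop confirms it: the left cutter in the top view (crop 105,100) has its lower-right corner missing, the middle one is whole, and the dock's block is at crop (650,55). Now the precise measurement.

```bash
cat > m.py <<'E'
from h import *
def hsv(c): return cv2.cvtColor(c["frame"],cv2.COLOR_BGR2HSV)
def blob(mask,near,amin=15):
    n,l,st,ce=cv2.connectedComponentsWithStats(mask.astype(np.uint8))
    ok=[i for i in range(1,n) if st[i,4]>=amin]
    i=min(ok,key=lambda i:np.hypot(*(ce[i]-near))); return (l==i).astype(np.uint8),st[i],ce[i]
def poly(m,eps):
    c=max(cv2.findContours(m,cv2.RETR_EXTERNAL,cv2.CHAIN_APPROX_NONE)[0],key=cv2.contourArea)
    return cv2.approxPolyDP(c,eps,True)[:,0]
E
python3 - <<'E'
from m import *
t,s=load("top0"),load("scene0")
for n,c,pts in(("t",t,dict(ply=(160,240),grip=(167,226),tab=(230,200),rim=(360,235),floor=(390,235),dgr=(292,215))),("s",s,dict(ply=(400,205),grip=(411,176),gside=(408,186),tab=(320,160),rim=(120,183),floor=(150,190)))):
    H=hsv(c)
    for k,(u,v) in pts.items(): print(n,k,np.median(H[v-1:v+2,u-1:u+2].reshape(-1,3),axis=0))
for n,c,g,g2 in(("t",t,(167,226),(292,215)),("s",s,(411,174),(263,186))):
    H=hsv(c)
    for gg in(g,g2):
        m,st,ce=blob((H[...,1]>165)&(H[...,2]>60)&(H[...,0]<18),gg); print("grip",n,st,ce.round(1),poly(m,1.5).tolist())
for n,c,g in(("t",t,(166,232)),("t",t,(292,222)),("s",s,(405,200))):
    H=hsv(c); m,st,ce=blob((H[...,1]>95)&(H[...,2]>90),g,150); print("ply",n,st,ce.round(1),poly(cv2.morphologyEx(m,cv2.MORPH_CLOSE,np.ones((3,3))),2.5).tolist())
for n,c,g in(("t",t,(385,233)),("s",s,(153,188))):
    H=hsv(c); m,st,ce=blob((H[...,1]>130)&(H[...,2]>90),g,150); print("rim",n,st,ce.round(1),poly(m,3).tolist())
    m,st,ce=blob((H[...,2]<75)&(H[...,1]>130),g,300); print("floor",n,st,ce.round(1),poly(m,2.5).tolist())
E
```

```text
t ply [ 20. 109. 190.]
t grip [ 13. 178. 142.]
t tab [ 19.  52. 184.]
t rim [ 10. 177.  47.]
t floor [  9. 184.  61.]
t dgr [ 12. 176. 141.]
s ply [ 19.  83. 140.]
s grip [ 14. 197. 118.]
s gside [ 15. 193.  46.]
s tab [ 21.  54. 163.]
s rim [ 16. 141. 162.]
s floor [ 10. 194.  56.]
grip t [161 220  11  11  97] [165.7 224.7] [[161, 221], [162, 229], [168, 230], [171, 222], [169, 220]]
grip t [287 210  10  11  88] [292.  215.1] [[289, 210], [287, 218], [295, 220], [296, 211]]
grip s [405 171  14   9 105] [411.3 175. ] [[405, 172], [408, 179], [417, 179], [418, 177], [416, 171]]
grip s [256 180  13  10 111] [262.6 184.5] [[258, 180], [257, 188], [268, 189], [268, 181]]
ply t [151 209  37  37 983] [166.6 225.3] [[185, 209], [152, 211], [151, 245], [172, 244], [172, 232], [168, 231], [170, 223], [175, 223], [175, 230], [186, 229]]
ply t [ 271  198   41   41 1218] [291.5 217.8] [[278, 198], [271, 231], [306, 237], [311, 204]]
ply s [ 386  170   47   35 1009] [410.  190.3] [[386, 185], [390, 204], [432, 202], [422, 170], [400, 171], [401, 178], [406, 173], [409, 178], [417, 179], [413, 191], [402, 191], [395, 184]]
rim t [319 308  32  27 431] [334.4 321.1] [[319, 311], [319, 316], [342, 334], [349, 333], [349, 325], [327, 308]]
floor t [ 356  209   58   53 1825] [385.2 234. ] [[368, 215], [356, 242], [397, 261], [413, 222], [385, 209], [379, 217]]
rim s [ 106  151   94   72 1686] [154.4 190.3] [[144, 151], [106, 197], [164, 222], [199, 171]]
floor s [ 119  157   70   50 1920] [153.3 182.6] [[188, 174], [147, 157], [119, 193], [150, 206], [157, 197], [168, 201]]
```

```bash
cat >> m.py <<'E'
def cloud(c):
    v,u=np.indices(c["z_map"].shape); d=ray(c,np.c_[u.ravel(),v.ravel()]); P=c["xyz"]+d*c["z_map"].reshape(-1,1)
    P[c["z_map"].ravel()==0]=np.nan; return P.reshape(*c["z_map"].shape,3)
def rect(xy):
    (cx,cy),(w,h),a=cv2.minAreaRect((np.asarray(xy)[:,:2]*1000).astype(np.float32)); return np.round([cx,cy,w,h,a],1)
E
python3 - <<'E'
from m import *
t,s=load("top0"),load("scene0"); Ht,Hs=hsv(t),hsv(s)
print("tri grips", tri(t,(165.7,224.7),s,(411.3,175.)),tri(t,(292,215.1),s,(262.6,184.5)))
# ply corner (far-right of square bands) heights by two views, dock corners
print("ply corners",[np.round(np.r_[tri(t,a,s,b)[0],tri(t,a,s,b)[1]],4).tolist() for a,b in(((151.5,245),(422,170.5)),((152,210.5),(432.5,202)),((185.5,209.5),(390,204.5)))])
print("dock pocket corners",[np.round(np.r_[tri(t,a,s,b)[0],tri(t,a,s,b)[1]],4).tolist() for a,b in(((397,261.5),(147,156.5)),((355.5,242.5),(188.5,174)),((413.5,222),(118.5,193)))])
P=dict(t=cloud(t),s=cloud(s))
for n,c,H in(("t",t,Ht),("s",s,Hs)):
    p=P[n]
    for nm,cen in(("notched",(.507,.25)),("square",(.555,-.033)),("dock",(.539,-.249))):
        near=np.hypot(p[...,0]-cen[0],p[...,1]-cen[1])<.12
        if nm!="dock":
            z=p[...,2]; g=near&(z>.062)&(H[...,0]<18); b=near&(z>.021)&(z<.036)&(H[...,1]>75)
            b=blob(b,proj(c,[*cen,.03])[0],100)[0]>0
            print(n,nm,"ply",rect(p[b]),"z",np.median(z[b]).round(4),"grip",g.sum(),np.median(p[g],axis=0).round(4))
        else:
            z=p[...,2]; b=near&(z>.019)&(z<.034)&(H[...,1]>90); b=blob(b,proj(c,[*cen,.03])[0],100)[0]>0
            f=near&(H[...,2]<75)&(H[...,1]>130)&(z<.013)
            print(n,"rim",b.sum(),rect(p[b]),np.median(z[b]).round(4),"floor",f.sum(),np.median(z[f]).round(4),rect(p[f]))
        tb=near&(H[...,1]<70)&(H[...,2]>120); print("   table z",np.median(p[tb][:,2]).round(4))
# rays: contour of ply at 0.0285
m,_,_=blob((Ht[...,1]>90)&(Ht[...,2]>90),(166,232),150); v,u=np.nonzero(m); print("ray ply",rect(plane(t,np.c_[u,v],.028)))
m,_,_=blob((Ht[...,2]<75)&(Ht[...,1]>130),(385,233),300); v,u=np.nonzero(m)
for z in(.006,.026): print("ray floor",rect(plane(t,np.c_[u,v],z)))
m,_,_=blob((Ht[...,1]>95)&(np.hypot(*(np.indices(m.shape).transpose(1,2,0)-(233,385)).transpose(2,0,1))<60),(385,233),300); v,u=np.nonzero(m); print("ray dock",rect(plane(t,np.c_[u,v],.026)))
E
```

```text
tri grips (array([0.50850366, 0.24771518, 0.06570531]), np.float64(0.002148120319580216)) (array([ 0.55481889, -0.0312149 ,  0.06519449]), np.float64(0.0017234472969554224))
ply corners [[0.4646, 0.2821, 0.0282, 0.001], [0.5439, 0.2924, 0.0322, 0.0036], [0.5536, 0.2142, 0.028, 0.0007]]
dock pocket corners [[0.4759, -0.2774, 0.0273, 0.0032], [0.5117, -0.1834, 0.0251, 0.0007], [0.5704, -0.312, 0.0262, 0.0039]]
t notched ply [509.2 247.5  85.6  84.2   7.6] z 0.0281 grip 119 [0.5091 0.2451 0.0695]
   table z -0.0008
t square ply [555.7 -32.2  85.3  86.2  85.1] z 0.0283 grip 116 [ 0.5551 -0.0322  0.0699]
   table z -0.0006
t rim 1470 [ 541.7 -250.   136.6  137.9   69.4] 0.0252 floor 1812 0.0054 [ 544.3 -252.6  105.2  104.1   69.3]
   table z -0.0006
s notched ply [509.9 248.3  85.9  86.3   7.3] z 0.0295 grip 166 [0.5118 0.2473 0.0706]
   table z 0.0006
s square ply [555.5 -30.9  86.1  88.6  84.3] z 0.0299 grip 167 [ 0.5592 -0.0302  0.0711]
   table z 0.001
s rim 2005 [ 540.4 -247.5  139.2  139.    69.5] 0.0268 floor 1921 0.0075 [ 545.  -246.6  133.3  130.    69.4]
   table z 0.0013
ray ply [509.1 247.4  82.9  83.4   7.5]
ray floor [ 545.  -252.7  104.5  104.1   69.3]
ray floor [ 541.5 -248.5  102.7  102.3   69.3]
ray dock [ 539.9 -248.5  138.3  138.3   69.4]
```

Two views agree:

| Item | Centre (mm) | Yaw | Height (mm) |
|---|---|---|---|
| notched_cutter | (509.4, 247.6) | −172.5° (notch toward −128°) | ply top about 28.5, grip top about 70 |
| dock | (541, −249) | −20.6° (block toward 25°) | rim 26, floor 6 |

I'll grasp with the tool's y axis at 97.5°, then turn −208° in the world, which keeps joint 6 inside its range.

Request:
jog_arm:
  series:
    - [[-38.7,-16.1,0,0,0,0,85],[-38.7,-16.1,0,0,0,0,85],[-38.7,-16.1,0,0,0,0,85],[-38.7,-16.1,0,0,0,0,85],[-38.7,-16.1,0,0,0,0,85],[-38.7,-16.1,0,0,0,0,85],[-38.7,-16.1,0,0,0,0,85],[-38.7,-16.1,0,0,0,0,85],[-38.7,-16.1,0,0,0,0,85],[-38.7,-16.1,0,0,0,0,85]]

```text
time_s: 1.1
eef_pos: [0.5105, 0.2462, 0.196]
eef_rot: [-0.0, 0.182, 0.983, -0.0]
wrist_force: [1.1, 0.4, 0.1]
opening: 0.994
grasp_force: 0.0
```

Request:
jog_arm:
  series:
    - [[0,0,5,0,0,-0.1,85],[0,0,5,0,0,-0.1,85],[0,0,10,0,0,-0.1,85],[0,0,10,0,0,-0.1,85],[0,0,10,0,0,-0.097,85],[0,0,10,0,0,0,85],[0,0,10,0,0,0,85],[0,0,10,0,0,0,85],[0,0,0,0,0,0,85],[0,0,0,0,0,0,85]]

```text
time_s: 2.1
eef_pos: [0.5096, 0.2477, 0.1262]
eef_rot: [-0.0, -0.065, 0.998, -0.0]
wrist_force: [0.2, 0.8, -1.1]
opening: 0.995
grasp_force: 0.0
```

```bash
cat > go.py <<'E'
from h import *
from bench import ctrl
def need(x,y,z,yaw):   # yaw of tool y axis, deg -> remaining shift in tool axes (mm), turn about tool z (rad)
    o=ctrl.get_obs(); M=R.from_quat(o["eef_rot"],scalar_first=True).as_matrix()
    yy=np.degrees(np.arctan2(M[1,1],M[0,1])); d=(yaw-yy+180)%360-180
    T=np.array([[np.sin(np.radians(yy)),-np.cos(np.radians(yy)),0],[0,0,0],[0,0,0]])
    print("t",o["time_s"],"pos",(o["eef_pos"]*1000).round(1),"yaw",yy.round(2),"tilt",M[:,2].round(4),"q6",np.degrees(o["q"][5]).round(1))
    print("tool shift mm",(M.T@(np.array([x,y,z])-o["eef_pos"]*1000)).round(1),"turn z rad",(-np.radians(d)).round(3),"F",o["wrist_force"].round(1),"open",o["opening"].round(3),"grip",o["grasp_force"])
E
python3 -c "
from go import *
need(509.4,247.6,36,97.5)"
```

```text
t 2.1 pos [509.6 247.7 126.2] yaw 97.42 tilt [-5.e-04 -1.e-04 -1.e+00] q6 -83.5Traceback (most recent call last):
  File "<string>", line 3, in <module>
    need(509.4,247.6,36,97.5)
    ~~~~^^^^^^^^^^^^^^^^^^^^^
  File "go.py", line 8, in need
    print("tool shift mm",(M.T@(np.array([x,y,z])-o["eef_pos"]*1000)).round(1),"turn z rad",(-np.radians(d)).round(3),"F",o["wrist_force"].round(1),"open",o["opening"].round(3),"grip",o["grasp_force"])
                                                                                                                                                           ^^^^^^^^^^^^^^^^^^
AttributeError: 'float' object has no attribute 'round'
```

```bash
sed -i 's/o\["opening"\].round(3)/o["opening"]/; /T=np.array/d' go.py; echo ok
```

```text
ok
```

Request:
jog_arm:
  series:
    - [[0,0,10,0,0,0,85],[0,0,12,0,0,0,85],[0,0,12,0,0,0,85],[0,0,12,0,0,0,85],[0,0,12,0,0,0,85],[0,0,10,0,0,0,85],[0,0,10,0,0,0,85],[0,0,8,0,0,0,85],[0,0,4,0,0,0,85],[0,0,0,0,0,0,85]]

```text
time_s: 3.1
eef_pos: [0.5093, 0.2476, 0.0358]
eef_rot: [-0.0, -0.065, 0.998, -0.0]
wrist_force: [-0.4, 0.5, 0.9]
opening: 0.993
grasp_force: 0.0
```

Request:
jog_arm:
  series:
    - [[0,0,0,0,0,0,40],[0,0,0,0,0,0,30],[0,0,0,0,0,0,15],[0,0,0,0,0,0,10],[0,0,0,0,0,0,10],[0,0,0,0,0,0,10],[0,0,0,0,0,0,10],[0,0,0,0,0,0,10],[0,0,0,0,0,0,10],[0,0,0,0,0,0,10]]

```text
time_s: 4.1
eef_pos: [0.5098, 0.2477, 0.0365]
eef_rot: [0.0, -0.065, 0.998, -0.0]
wrist_force: [-0.5, -0.5, 1.4]
opening: 0.117
grasp_force: 0.7
```

The fingers closed past 24 mm with no grip force, so I'll look.

```bash
python3 - <<'E'
from bench import ctrl
from m import *
from go import need
for n in("scene","top"):
    c=ctrl.camera(n); np.savez(f"{n}1.npz",**c)
    u,v=proj(c,[.51,.248,.04])[0].astype(int); k=c["frame"][max(0,v-75):v+55,u-65:u+65]
    globals()[n]=cv2.resize(k,(398,398),interpolation=cv2.INTER_CUBIC); print(n,u-65,v-75)
cv2.imwrite("pics/g1.png",np.hstack([scene,top])); need(509.4,247.6,36,97.5)
E
```

```text
scene 342 108
top 102 150
t 4.2 pos [509.8 247.7  36.5] yaw 97.46 tilt [ 1.e-04  0.e+00 -1.e+00] q6 -83.5
tool shift mm [ 0.4 -0.1  0.5] turn z rad -0.001 F [-0.   0.2  1. ] open 0.11726772610147985 grip 0.7741101365536451
```

View pics/g1.png

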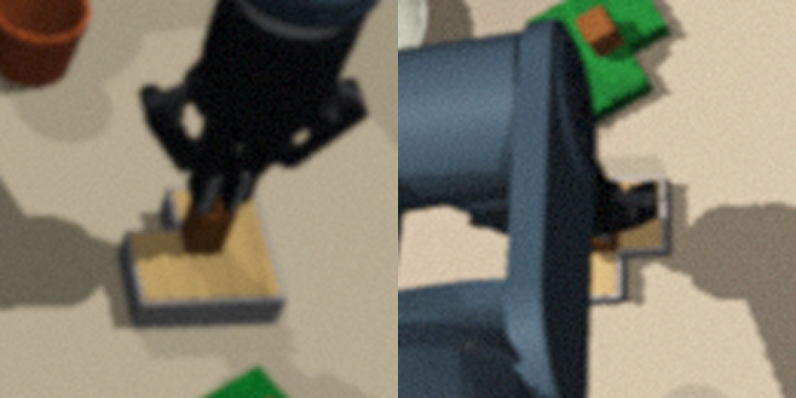

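The scene crop shows the closed fingertips at about px (412,175), behind or above the grip, which they did not take. I'll check the cutter's pose and the fingertips' place from the depth.

```bash
python3 - <<'E'
from m import *
s=load("scene1");t=load("top1");H=hsv(s)
for n,f in(("before",load("scene0")),("now",s)):
    p=cloud(f);h=hsv(f); near=np.hypot(p[...,0]-.509,p[...,1]-.248)<.075; z=p[...,2]
    b=near&(z>.021)&(z<.036)&(h[...,1]>75); print(n,"ply",b.sum(),rect(p[b]))
    g=near&(h[...,0]<20)&(h[...,1]>150)&(z>.03); print(n,"grip pts",g.sum(),np.percentile(p[g],[2,50,98],axis=0).round(3).tolist())
p=cloud(s); z=p[...,2]
d=(np.hypot(p[...,0]-.509,p[...,1]-.248)<.09)&(z>.033)&(z<.13)&(H[...,2]<70)&(H[...,1]<140)
for lo in np.arange(.03,.13,.01):
    k=d&(z>=lo)&(z<lo+.01)
    if k.sum(): print(round(lo,2),k.sum(),np.percentile(p[k][:,:2],[5,50,95],axis=0).round(3).tolist())
print("ray (412,175): z=.036",plane(s,(412,175),.036).round(3),"z=.07",plane(s,(412,175),.07).round(3))
E
```

```text
before ply 1005 [509.3 248.2  87.   86.3   7.3]
before grip pts 261 [[0.504, 0.237, 0.035], [0.519, 0.247, 0.063], [0.522, 0.259, 0.073]]
now ply 970 [508.9 248.6  87.8  86.3   7. ]
now grip pts 194 [[0.507, 0.237, 0.034], [0.519, 0.247, 0.055], [0.523, 0.258, 0.147]]
0.03 3 [[0.503, 0.236], [0.504, 0.237], [0.505, 0.237]]
0.04 2 [[0.502, 0.236], [0.505, 0.237], [0.507, 0.237]]
0.06 3 [[0.51, 0.237], [0.513, 0.238], [0.514, 0.238]]
0.07 28 [[0.503, 0.236], [0.518, 0.247], [0.521, 0.259]]
0.08 59 [[0.503, 0.231], [0.518, 0.251], [0.521, 0.263]]
0.09 71 [[0.504, 0.229], [0.518, 0.242], [0.522, 0.26]]
0.1 65 [[0.503, 0.231], [0.517, 0.254], [0.522, 0.263]]
0.11 68 [[0.503, 0.223], [0.519, 0.254], [0.524, 0.266]]
0.12 175 [[0.499, 0.215], [0.517, 0.24], [0.525, 0.284]]
ray (412,175): z=.036 [[0.484 0.259 0.036]] z=.07 [[0.512 0.249 0.07 ]]
```

The depth shows the fingers ending at about z 0.07, just above the grip, although the TCP reads 0.036. So the reported TCP and the visible fingertips disagree. I'll rise a little, still closed, and measure where the fingertips really are.

Request:
jog_arm:
  series:
    - [[0,0,-10,0,0,0,10],[0,0,-10,0,0,0,10],[0,0,-10,0,0,0,10],[0,0,-10,0,0,0,10],[0,0,-10,0,0,0,10],[0,0,-10,0,0,0,10],[0,0,0,0,0,0,10],[0,0,0,0,0,0,10],[0,0,0,0,0,0,10],[0,0,0,0,0,0,10]]

```text
time_s: 5.2
eef_pos: [0.5092, 0.2475, 0.0957]
eef_rot: [-0.001, -0.065, 0.998, -0.0]
wrist_force: [-0.9, 0.1, -0.7]
opening: 0.117
grasp_force: 0.0
```

```bash
python3 - <<'E'
from bench import ctrl
from m import *
from go import need
c=ctrl.camera("scene"); np.savez("scene2.npz",**c)
u,v=proj(c,[.51,.248,.08])[0].astype(int); k=c["frame"][max(0,v-90):v+70,u-80:u+80]
cv2.imwrite("pics/g2.png",cv2.resize(k,(590,590),interpolation=cv2.INTER_CUBIC)); print(u-80,max(0,v-90))
need(509.4,247.6,36,97.5)
p=cloud(c); H=hsv(c); z=p[...,2]; near=np.hypot(p[...,0]-.509,p[...,1]-.248)<.075
g=near&(H[...,0]<20)&(H[...,1]>150)&(z>.06)&(z<.08); print("grip top",g.sum(),np.median(p[g],axis=0).round(3))
d=near&(z>.08)&(z<.2)&(H[...,2]<90)
for lo in np.arange(.08,.2,.01):
    k=d&(z>=lo)&(z<lo+.01)
    if k.sum(): print(round(lo,2),k.sum(),np.percentile(p[k][:,:2],[5,50,95],axis=0).round(3).tolist())
b=near&(z>.021)&(z<.036)&(H[...,1]>75); print("ply",b.sum(),rect(p[b]))
E
```

```text
332 80
t 5.25 pos [509.2 247.6  95.7] yaw 97.46 tilt [-1.2e-03 -3.0e-04 -1.0e+00] q6 -83.5
tool shift mm [-0.2  0.  59.7] turn z rad -0.001 F [-0.6 -1.   0.7] open 0.11803862889064633 grip 0.0
grip top 135 [0.515 0.247 0.07 ]
0.13 33 [[0.503, 0.236], [0.515, 0.253], [0.521, 0.26]]
0.14 84 [[0.504, 0.23], [0.517, 0.243], [0.521, 0.264]]
0.15 93 [[0.501, 0.23], [0.516, 0.252], [0.52, 0.264]]
0.16 88 [[0.502, 0.23], [0.517, 0.253], [0.521, 0.26]]
0.17 103 [[0.501, 0.227], [0.518, 0.255], [0.524, 0.273]]
0.18 252 [[0.499, 0.216], [0.517, 0.255], [0.525, 0.285]]
0.19 166 [[0.497, 0.206], [0.518, 0.256], [0.527, 0.291]]
ply 1003 [509.2 248.6  86.9  87.    8.2]
```

View pics/g2.png

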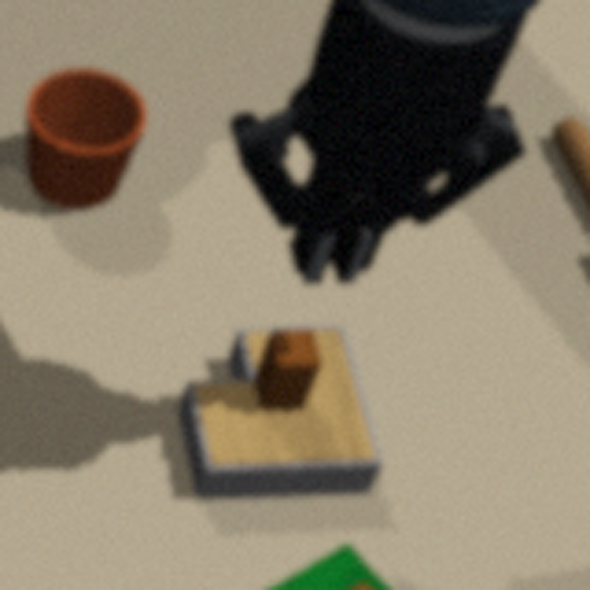

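The picture shows closed fingertips at crop (315,280) and the cutter unmoved with its grip at (290,365). The tips stand at about z 0.134 while the pose reads 0.096. The reported TCP therefore lies about 38 mm beyond the real fingertips, with x and y agreeing. I'll work from the measured tip, open, and descend to a reading of about 0.002 (tips at about 0.040), watching the force.

Request:
jog_arm:
  series:
    - [[0,0,0,0,0,0,85],[0,0,0,0,0,0,85],[0,0,0,0,0,0,85],[0,0,0,0,0,0,85],[0,0,5,0,0,0,85],[0,0,5,0,0,0,85],[0,0,5,0,0,0,85],[0,0,5,0,0,0,85],[0,0,5,0,0,0,85],[0,0,5,0,0,0,85]]

```text
time_s: 6.25
eef_pos: [0.5096, 0.2477, 0.0658]
eef_rot: [-0.0, -0.065, 0.998, -0.0]
wrist_force: [0.3, 1.5, 0.3]
opening: 0.996
grasp_force: 0.0
```

Request:
jog_arm:
  series:
    - [[0,0,6,0,0,0,85],[0,0,6,0,0,0,85],[0,0,6,0,0,0,85],[0,0,6,0,0,0,85],[0,0,6,0,0,0,85],[0,0,4,0,0,0,85],[0,0,4,0,0,0,85],[0,0,4,0,0,0,85],[0,0,3,0,0,0,85],[0,0,0,0,0,0,85]]

```text
time_s: 7.25
eef_pos: [0.5094, 0.2476, 0.0209]
eef_rot: [-0.0, -0.065, 0.998, -0.0]
wrist_force: [0.5, -0.2, 0.6]
opening: 0.996
grasp_force: 0.0
```

```bash
python3 - <<'E'
from bench import ctrl
from m import *
from go import need
s=load("scene2"); d=ray(s,(417.4,155.9))[0]; t=(.520-s["xyz"][0])/d[0]; print("shut tip z at reading .0957:",(s["xyz"]+t*d).round(4))
c=ctrl.camera("scene"); np.savez("scene3.npz",**c)
p=cloud(c); H=hsv(c); z=p[...,2]; near=np.hypot(p[...,0]-.509,p[...,1]-.248)<.085
d=near&(z>.033)&(z<.15)&(H[...,2]<80)&(H[...,1]<140)
for lo in np.arange(.03,.15,.01):
    k=d&(z>=lo)&(z<lo+.01)
    if k.sum(): print(round(lo,2),k.sum(),np.percentile(p[k][:,:2],[5,50,95],axis=0).round(3).tolist())
need(509.4,247.8,2,97.5)
E
```

```text
shut tip z at reading .0957: [0.52   0.2421 0.1347]
0.03 3 [[0.503, 0.236], [0.503, 0.236], [0.506, 0.237]]
0.07 29 [[0.497, 0.199], [0.513, 0.29], [0.526, 0.293]]
0.08 62 [[0.497, 0.193], [0.514, 0.289], [0.526, 0.3]]
0.09 73 [[0.497, 0.192], [0.514, 0.289], [0.526, 0.3]]
0.1 45 [[0.505, 0.193], [0.514, 0.291], [0.526, 0.299]]
0.11 98 [[0.505, 0.184], [0.515, 0.204], [0.529, 0.309]]
0.12 213 [[0.496, 0.176], [0.513, 0.211], [0.53, 0.315]]
0.13 260 [[0.501, 0.179], [0.518, 0.217], [0.53, 0.313]]
0.14 183 [[0.51, 0.178], [0.522, 0.244], [0.53, 0.314]]
t 7.3 pos [509.6 247.7  21.2] yaw 97.46 tilt [-3.e-04 -1.e-04 -1.e+00] q6 -83.5
tool shift mm [ 0.2  0.2 19.2] turn z rad -0.001 F [-0.2  0.6 -0.6] open 0.9943383995015421 grip 0.0
```

The numbers agree: the real shut tip is about 39 mm above the reading. I'll lower 21 mm more and close.

Request:
jog_arm:
  series:
    - [[0,0,4,0,0,0,85],[0,0,4,0,0,0,85],[0,0,4,0,0,0,85],[0,0,3,0,0,0,85],[0,0,3,0,0,0,85],[0,0,3,0,0,0,85],[0,0,0,0,0,0,60],[0,0,0,0,0,0,50],[0,0,0,0,0,0,40],[0,0,0,0,0,0,35]]

```text
time_s: 8.3
eef_pos: [0.5098, 0.2477, 0.0006]
eef_rot: [0.0, -0.065, 0.998, 0.0]
wrist_force: [0.2, -0.6, -0.0]
opening: 0.41
grasp_force: 0.0
```

Request:
jog_arm:
  series:
    - [[0,0,0,0,0,0,30],[0,0,0,0,0,0,20],[0,0,0,0,0,0,10],[0,0,0,0,0,0,10],[0,0,0,0,0,0,10],[0,0,0,0,0,0,10],[0,0,0,0,0,0,10],[0,0,0,0,0,0,10],[0,0,0,0,0,0,10],[0,0,0,0,0,0,10]]

```text
time_s: 9.3
eef_pos: [0.51, 0.2478, 0.0007]
eef_rot: [0.0, -0.065, 0.998, 0.0]
wrist_force: [-1.0, 1.4, 5.5]
opening: 0.275
grasp_force: 59.7
```

Gripped (23.5 mm, 60 N). Lift straight up, then start turning.

Request:
jog_arm:
  series:
    - [[0,0,-4,0,0,0,10],[0,0,-8,0,0,0,10],[0,0,-12,0,0,0,10],[0,0,-15,0,0,0,10],[0,0,-16,0,0,0,10],[0,0,-16,0,0,0,10],[0,0,-15,0,0,0,10],[0,0,-12,0,0,0,10],[0,0,-8,0,0,0,10],[0,0,-4,0,0,0,10]]

```text
time_s: 10.3
eef_pos: [0.5101, 0.2478, 0.1115]
eef_rot: [0.001, -0.065, 0.998, 0.0]
wrist_force: [-0.2, 0.3, -3.4]
opening: 0.273
grasp_force: 58.9
```

Request:
jog_arm:
  series:
    - [[0,0,0,0,0,0.06,10],[0,0,0,0,0,0.12,10],[0,0,0,0,0,0.14,10],[0,0,0,0,0,0.14,10],[0,0,0,0,0,0.14,10],[0,0,0,0,0,0.14,10],[0,0,0,0,0,0.14,10],[0,0,0,0,0,0.14,10],[0,0,0,0,0,0.14,10],[0,0,0,0,0,0.14,10]]

```text
time_s: 11.3
eef_pos: [0.5091, 0.2475, 0.1097]
eef_rot: [-0.001, 0.555, 0.832, -0.001]
wrist_force: [-0.6, -0.5, -3.3]
opening: 0.274
grasp_force: 58.9
```

Request:
jog_arm:
  series:
    - [[0,0,0,0,0,0.14,10],[0,0,0,0,0,0.14,10],[0,0,0,0,0,0.14,10],[0,0,0,0,0,0.14,10],[0,0,0,0,0,0.14,10],[0,0,0,0,0,0.14,10],[0,0,0,0,0,0.14,10],[0,0,0,0,0,0.14,10],[0,0,0,0,0,0.14,10],[0,0,0,0,0,0.14,10]]

```text
time_s: 12.3
eef_pos: [0.5091, 0.2475, 0.1097]
eef_rot: [-0.0, 0.96, 0.279, -0.001]
wrist_force: [0.2, -0.3, -4.4]
opening: 0.271
grasp_force: 58.9
```

```bash
python3 -c "
from go import *
need(541.2,-248.8,108,97.5-208.1)"
```

```text
t 12.3 pos [509.1 247.5 109.7] yaw -57.57 tilt [-1.5e-03 -3.0e-04 -1.0e+00] q6 71.5
tool shift mm [-239.1  436.1    1.8] turn z rad 0.926 F [ 0.2 -0.3 -4.4] open 0.2710039045140914 grip 58.899176716804504
```

Request:
jog_arm:
  series:
    - [[-10,18,0,0,0,0,10],[-18,33,0,0,0,0,10],[-18,33,0,0,0,0,10],[-18,33,0,0,0,0,10],[-18,33,0,0,0,0,10],[-18,33,0,0,0,0,10],[-18,33,0,0,0,0,10],[-18,33,0,0,0,0,10],[-18,33,0,0,0,0,10],[-18,33,0,0,0,0,10]]

```text
time_s: 13.3
eef_pos: [0.535, -0.1116, 0.1099]
eef_rot: [-0.0, 0.959, 0.282, -0.0]
wrist_force: [0.7, 1.1, -4.6]
opening: 0.271
grasp_force: 59.5
```

Request:
jog_arm:
  series:
    - [[-18,33,0,0,0,0,10],[-18,33,0,0,0,0,10],[-18,33,0,0,0,0,10],[-13,22,0,0,0,0,10],[0,0,0,0,0,0.14,10],[0,0,0,0,0,0.14,10],[0,0,0,0,0,0.14,10],[0,0,0,0,0,0.14,10],[0,0,0,0,0,0.14,10],[0,0,0,0,0,0.14,10]]

```text
time_s: 14.3
eef_pos: [0.5441, -0.2479, 0.1096]
eef_rot: [-0.0, 0.991, -0.137, -0.001]
wrist_force: [-0.1, -1.0, -3.7]
opening: 0.271
grasp_force: 59.9
```

Request:
jog_arm:
  series:
    - [[0,0,0,0,0,0.086,10],[0,0,8,0,0,0,10],[0,0,8,0,0,0,10],[0,0,8,0,0,0,10],[0,0,8,0,0,0,10],[0,0,6,0,0,0,10],[0,0,2,0,0,0,10],[0,0,0,0,0,0,10],[0,0,0,0,0,0,10],[0,0,0,0,0,0,10]]

```text
time_s: 15.3
eef_pos: [0.545, -0.2486, 0.0709]
eef_rot: [0.0, 0.984, -0.176, 0.0]
wrist_force: [-0.2, -0.2, -2.9]
opening: 0.269
grasp_force: 59.9
```

```bash
python3 - <<'E'
from bench import ctrl
from m import *
from go import need
need(541.2,-248.8,60,-110.6)
im=[]
for n in("scene","top"):
    c=ctrl.camera(n); np.savez(f"{n}4.npz",**c); p=cloud(c); H=hsv(c); z=p[...,2]
    near=np.hypot(p[...,0]-.541,p[...,1]+.249)<.075; b=near&(z>.08)&(z<.097)&(H[...,1]>60)
    b=blob(b,proj(c,[.541,-.249,.089])[0],80)[0]>0
    print(n,"ply",b.sum(),rect(p[b]),np.median(z[b]))
    u,v=proj(c,[.541,-.249,.05])[0].astype(int); im.append(cv2.resize(c["frame"][v-60:v+60,u-60:u+60],(398,398),interpolation=cv2.INTER_CUBIC))
cv2.imwrite("pics/d4.png",np.hstack(im))
E
```

```text
t 15.3 pos [ 545.  -248.6   70.9] yaw -110.29 tilt [ 8.e-04 -6.e-04 -1.e+00] q6 74.4
tool shift mm [-3.5  1.5 10.9] turn z rad 0.005 F [-0.2 -0.2 -2.9] open 0.2686062972229588 grip 59.88709330558777Traceback (most recent call last):
  File "<stdin>", line 9, in <module>
  File "m.py", line 6, in blob
    i=min(ok,key=lambda i:np.hypot(*(ce[i]-near))); return (l==i).astype(np.uint8),st[i],ce[i]
ValueError: min() iterable argument is empty
```

```bash
python3 - <<'E'
from bench import ctrl
from m import *
im=[]
for n in("scene","top"):
    c=load(n+"4") if n=="scene" else ctrl.camera(n); np.savez(f"{n}4.npz",**c); p=cloud(c); H=hsv(c); z=p[...,2]
    near=np.hypot(p[...,0]-.545,p[...,1]+.249)<.075
    for zz,lab in((.099,"cutter"),):
        b=near&(abs(z-zz)<.008)&(H[...,1]>60)&(H[...,2]>60)
        if b.sum()>80: b=blob(b,proj(c,[.545,-.249,zz])[0],40)[0]>0
        print(n,lab,b.sum(),rect(p[b]) if b.sum() else "",np.median(z[b]) if b.sum() else "")
    u,v=proj(c,[.541,-.249,.05])[0].astype(int); im.append(cv2.resize(c["frame"][v-60:v+60,u-60:u+60],(398,398),interpolation=cv2.INTER_CUBIC)); print(u-60,v-60)
cv2.imwrite("pics/d4.png",np.hstack(im))
E
```

```text
scene cutter 890 [ 544.9 -249.    89.6   88.    70.8] 0.10041003659669612
90 115
top cutter 0  
327 170
```

View pics/d4.png

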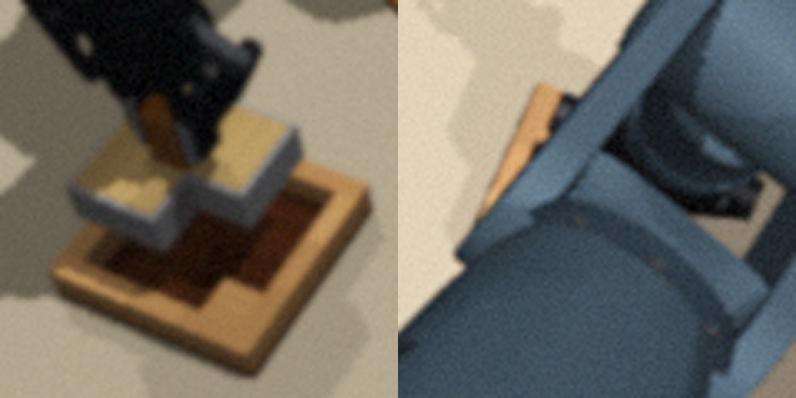

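The picture shows the notch (crop 190,185) facing the block (crop 240,290), with the cutter's sides parallel to the dock's. A 4 mm correction and a 0.5° turn, then lower into the mouth of the pocket.

Request:
jog_arm:
  series:
    - [[-2,0.6,0,0,0,0.01,10],[-1.9,0.5,0,0,0,0,10],[0,0,5,0,0,0,10],[0,0,7,0,0,0,10],[0,0,7,0,0,0,10],[0,0,6,0,0,0,10],[0,0,5,0,0,0,10],[0,0,4,0,0,0,10],[0,0,2,0,0,0,10],[0,0,0,0,0,0,10]]

```text
time_s: 16.4
eef_pos: [0.5405, -0.2478, 0.034]
eef_rot: [-0.0, 0.983, -0.181, -0.0]
wrist_force: [0.6, 0.2, -3.4]
opening: 0.274
grasp_force: 59.9
```

```bash
python3 - <<'E'
from bench import ctrl
from m import *
from go import need
need(541,-248.3,6.7,-110.9)
c=ctrl.camera("scene"); np.savez("scene5.npz",**c); p=cloud(c); H=hsv(c); z=p[...,2]
near=np.hypot(p[...,0]-.541,p[...,1]+.249)<.075
b=near&(abs(z-.0635)<.007)&(H[...,1]>60)&(H[...,2]>60); b=blob(b,proj(c,[.541,-.249,.063])[0],40)[0]>0
print(b.sum(),rect(p[b]),np.median(z[b]))
near=np.hypot(p[...,0]-.541,p[...,1]+.249)<.11
r=near&(abs(z-.027)<.006)&(H[...,1]>100); r=blob(r,proj(c,[.541,-.249,.03])[0],200)[0]>0; print("rim",r.sum(),rect(p[r]))
u,v=proj(c,[.541,-.249,.05])[0].astype(int); cv2.imwrite("pics/d5.png",cv2.resize(c["frame"][v-60:v+60,u-60:u+60],(590,590),interpolation=cv2.INTER_CUBIC))
E
```

```text
t 16.4 pos [ 540.5 -247.8   34. ] yaw -110.87 tilt [-5.e-04  3.e-04 -1.e+00] q6 74.8
tool shift mm [ 0.7  0.3 27.3] turn z rad 0.001 F [ 0.6  0.2 -3.4] open 0.274265841474191 grip 59.89989638328552
834 [ 540.6 -249.    89.3   89.3   68.1] 0.06354017114036553
rim 1234 [ 541.9 -247.9  138.1  135.9   69.6]
```

View pics/d5.png

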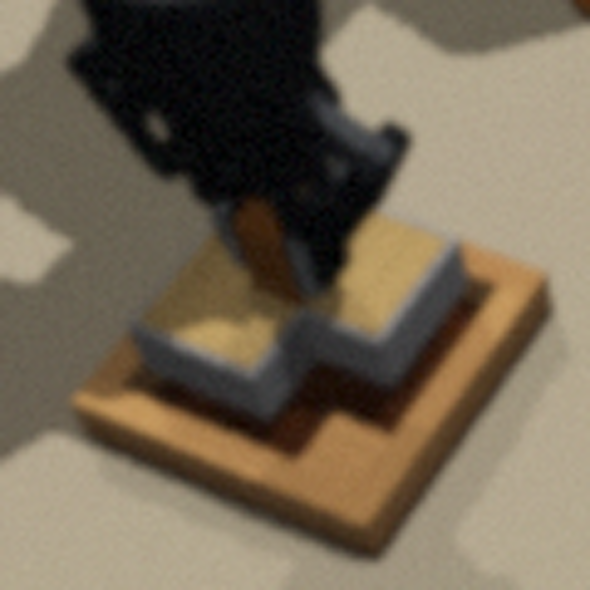

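The cutter is centred over the pocket within about 1 mm and the notch is clear of the block (crop 340,430). Lower gently.

Request:
jog_arm:
  series:
    - [[0.4,0.1,3,0,0,0,10],[0,0,3,0,0,0,10],[0,0,3,0,0,0,10],[0,0,3,0,0,0,10],[0,0,3,0,0,0,10],[0,0,3,0,0,0,10],[0,0,2,0,0,0,10],[0,0,2,0,0,0,10],[0,0,1,0,0,0,10],[0,0,0,0,0,0,10]]

```text
time_s: 17.45
eef_pos: [0.5409, -0.2481, 0.0112]
eef_rot: [-0.0, 0.983, -0.181, -0.0]
wrist_force: [0.3, -0.1, -4.2]
opening: 0.274
grasp_force: 59.9
```

Request:
jog_arm:
  series:
    - [[0,0,0.5,0,0,0,10],[0,0,0.5,0,0,0,10],[0,0,0.5,0,0,0,10],[0,0,0.5,0,0,0,10],[0,0,0.5,0,0,0,10],[0,0,0.5,0,0,0,10],[0,0,0.3,0,0,0,10],[0,0,0,0,0,0,10],[0,0,0,0,0,0,10],[0,0,0,0,0,0,10]]

```text
time_s: 18.45
eef_pos: [0.541, -0.2482, 0.0081]
eef_rot: [0.0, 0.983, -0.181, 0.0]
wrist_force: [0.1, -0.3, -4.5]
opening: 0.275
grasp_force: 59.9
```

Request:
jog_arm:
  series:
    - [[0,0,0.3,0,0,0,10],[0,0,0.3,0,0,0,10],[0,0,0.3,0,0,0,10],[0,0,0.3,0,0,0,10],[0,0,0.2,0,0,0,10],[0,0,0,0,0,0,10],[0,0,0,0,0,0,10],[0,0,0,0,0,0,10],[0,0,0,0,0,0,10],[0,0,0,0,0,0,10]]

```text
time_s: 19.45
eef_pos: [0.541, -0.2482, 0.0067]
eef_rot: [0.0, 0.983, -0.181, 0.0]
wrist_force: [-0.3, 0.5, -2.3]
opening: 0.274
grasp_force: 60.1
```

Request:
jog_arm:
  series:
    - [[0,0,0.2,0,0,0,10],[0,0,0.2,0,0,0,10],[0,0,0.2,0,0,0,10],[0,0,0,0,0,0,10],[0,0,0,0,0,0,10],[0,0,0,0,0,0,10],[0,0,0,0,0,0,10],[0,0,0,0,0,0,10],[0,0,0,0,0,0,10],[0,0,0,0,0,0,10]]

```text
time_s: 20.45
eef_pos: [0.541, -0.2482, 0.0067]
eef_rot: [0.0, 0.983, -0.181, 0.0]
wrist_force: [-2.4, 2.6, 5.8]
opening: 0.276
grasp_force: 61.0
```

Contact: the force turned from −4 to +6 N at the expected height. Release and rise.

Request:
jog_arm:
  series:
    - [[0,0,0,0,0,0,27],[0,0,0,0,0,0,32],[0,0,0,0,0,0,40],[0,0,0,0,0,0,50],[0,0,0,0,0,0,65],[0,0,0,0,0,0,65],[0,0,0,0,0,0,65],[0,0,0,0,0,0,65],[0,0,0,0,0,0,65],[0,0,0,0,0,0,65]]

```text
time_s: 21.45
eef_pos: [0.541, -0.2482, 0.0061]
eef_rot: [0.0, 0.983, -0.181, -0.0]
wrist_force: [0.2, 0.8, 0.5]
opening: 0.763
grasp_force: 0.0
```

Request:
jog_arm:
  series:
    - [[0,0,-5,0,0,0,65],[0,0,-8,0,0,0,65],[0,0,-12,0,0,0,65],[0,0,-15,0,0,0,65],[0,0,-20,0,0,0,65],[0,0,-20,0,0,0,65],[0,0,-20,0,0,0,65],[0,0,-20,0,0,0,65],[0,0,-20,0,0,0,65],[0,0,-10,0,0,0,65]]

```text
time_s: 22.45
eef_pos: [0.5422, -0.249, 0.1597]
eef_rot: [0.001, 0.983, -0.181, 0.002]
wrist_force: [1.2, -0.5, -0.1]
opening: 0.762
grasp_force: 0.0
```

```bash
python3 - <<'E'
from bench import ctrl
from m import *
c=ctrl.camera("scene"); np.savez("scene6.npz",**c); p=cloud(c); H=hsv(c); z=p[...,2]
near=np.hypot(p[...,0]-.541,p[...,1]+.249)<.06
b=near&(H[...,1]>60)&(H[...,1]<150)&(H[...,2]>60)&(z>.03)&(z<.045); b=blob(b,proj(c,[.541,-.249,.034])[0],40)[0]>0
q=p[b]; A=np.linalg.lstsq(np.c_[q[:,:2]-q[:,:2].mean(0),np.ones(len(q))],q[:,2],rcond=None)[0]
print(b.sum(),rect(q),"z, slopes deg",np.median(z[b]).round(4),np.degrees(A[:2]).round(2))
o=ctrl.get_obs(); print(o["time_s"],o["eef_pos"],o["wrist_force"].round(1))
u,v=proj(c,[.541,-.249,.05])[0].astype(int); k=c["frame"][v-60:v+60,u-60:u+140]; cv2.imwrite("pics/d6.png",cv2.resize(k,(780,468),interpolation=cv2.INTER_CUBIC))
E
```

```text
1083 [ 539.2 -249.    92.    91.7   70.2] z, slopes deg 0.0362 [0.32 0.01]
22.5 [ 0.54262731 -0.24930922  0.16056692] [ 1.  -0.3  1.2]
```

View pics/d6.png

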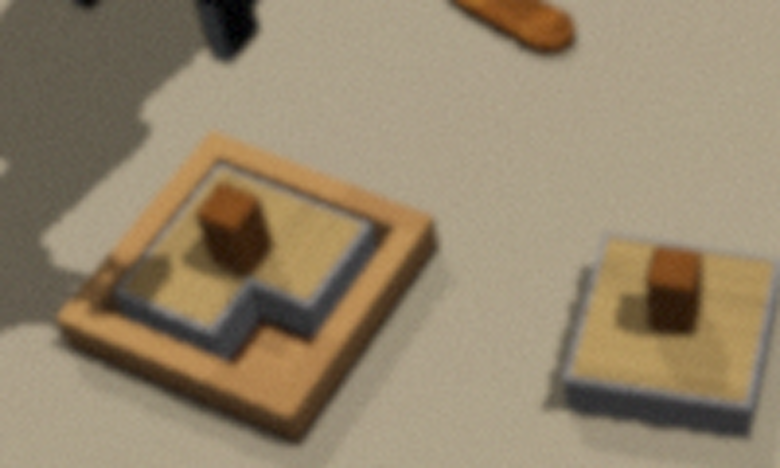

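The cutter sits flat in the dock: its top reads 0.036 against an expected 0.0345 plus the view's 0.0015 bias, with tilt under 0.4°. The notch is round the block (crop 270,340), and the square cutter is untouched at (670,330).

```bash
python3 -c "
from bench import ctrl
print(ctrl.hand_in())"
```

```text
the job is handed in; nothing more can be done
None
```

The notched cutter is lowered flat into the dock with its notch round the block, the square cutter was not touched, and the job was handed in at about 22.5 s; the hand-in gave no verdict.

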